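# Hang a hook-on basket in a rinse bath and set it against its stop

## Task

Take the small hook-on basket by its tab and hook its bent lip over the near long wall of the steel rinse bath, about the middle of that wall and well clear of the aluminium stop block, so that the basket hangs inside, and press it gently down until the lip sits fully home on the rim. Then, keeping it home, slide it along the rim until it bears lightly but definitely against the head of the set screw that stands out of the stop, and leave it hanging there, touching the screw. Feel for the screw, as it stands out by a different length each time; do not force the bath or the stop, and leave the bottle, vial and dropper standing where they are.

Things in the scene. Friction and masses are not known exactly. Their poses are not given: they have to be found in the camera images.
- basket_tab (a point): Centre of the finger tab of a loose white plastic hook-on basket (0.2 kg, standing upright), 108 mm above its underside; z is up. The tab is an upright plate 12 mm thick (x), 50 mm wide (y), from 25 mm below to 20 mm above this point: pinch it across x. The cup, 46 x 50 x 55 mm, lies on the +x side; the lip's outer leg on the -x side.
- basket_seat (a point): Underside of the lip's bridge, 33 mm below basket_tab (same axes), 75 mm above the basket's underside; rests on the wall's top when home. The slot for the wall is below it: plate face 2.5 mm to +x, bevelled from 33 to 43 mm down; sprung steel leaf to -x, free face 1 mm away, flared from 24 to 36 mm down; takes an error of about 3 mm. Basket 25 mm wide to each side along y.
- leaf (a joint): Travel of the lip's sprung steel leaf: 0 free, grows as it is pushed back, 0.0015 m (about 5 N) with the wall in the slot. It holds the basket, which does not sink home by its weight: pressing on takes up to about 10 N, sliding along the rim drags with about 3 to 9 N.
- basket_cup (a point): Centre of the basket's cup, 29.5 mm from basket_tab along +x and 80.5 mm below it. It must end inside the bath.
- bath_rim (a point): Middle of the top edge of the near long wall of a fixed open steel bath (150 mm x, 240 mm y, 100 mm high, walls and floor 5 mm), centred in the wall's thickness. x points into the bath square to the wall, y along the wall (left), z up. The basket hangs with its axes parallel to these. Pressing with more than 25 N counts as forcing it.
- stop_face (a point): Fixed aluminium stop block on the near wall at its +y end, 29 mm (x) x 16 mm (y), 28 mm above the rim. The point is on its -y face at rim height, axes as bath_rim, 80 to 100 mm from bath_rim. From this face a steel set screw (head 15 mm wide, 17 mm above the rim) stands out 5 to 35 mm along -y, how far is not measured: feel for it. Over 3 N kept a moment is contact, over 20 N forcing.
- sample_bottle: Amber bottle, 51 mm wide, 109 mm high, standing on the counter: leave it. Origin at the centre of its underside.
- vial: White capped vial, 28 mm wide, 92 mm high, standing: leave it. Origin at the centre of its underside.
- dropper: Small dropper bottle, 31 mm wide, 62 mm high, standing to the right: leave it. Origin at the centre of its underside.
Not all that is in view belongs to the job. What is shaped like the part that bears basket_tab but blue is not meant.

How it is judged (in metres and radians):
On the way, in this order (a step that is already met when the one before it is completed fails the run):
1. the lip is fully home on the near wall, the basket inside the bath, not yet at the stop (z of basket_seat in the frame of bath_rim between -0.004 and 0.0018 m and x of basket_seat in the frame of bath_rim between -0.004 and 0.004 m and y of basket_seat in the frame of bath_rim between -0.1 and 0.1 m and x of basket_cup in the frame of bath_rim above 0.015 m and angle between the z axis of basket_seat and the z axis of bath_rim, either way round below 0.08 rad and angle between the x axis of basket_seat and the x axis of bath_rim, either way round below 0.08 rad and contact force between basket and stop below 0.5 N), for 0.2 s.
2. the basket, still home, bears against the stop's set screw with more than 3 N (z of basket_seat in the frame of bath_rim between -0.004 and 0.0018 m and x of basket_seat in the frame of bath_rim between -0.004 and 0.004 m and y of basket_seat in the frame of bath_rim between -0.1 and 0.1 m and x of basket_cup in the frame of bath_rim above 0.015 m and angle between the z axis of basket_seat and the z axis of bath_rim, either way round below 0.08 rad and angle between the x axis of basket_seat and the x axis of bath_rim, either way round below 0.08 rad and contact force between basket and stop above 3 N), for 0.15 s.
At the end, for the whole second after the job is handed in: The basket hangs at rest inside the bath with its lip home on the near wall (bridge within 1.8 mm of the rim, within 4 mm of the wall's centre line, square and upright within 0.08 rad) and its edge within 3 mm of the set screw's head (z of basket_seat in the frame of bath_rim between -0.004 and 0.0018 m and x of basket_seat in the frame of bath_rim between -0.004 and 0.004 m and y of basket_seat in the frame of bath_rim between -0.1 and 0.1 m and x of basket_cup in the frame of bath_rim above 0.015 m and angle between the z axis of basket_seat and the z axis of bath_rim, either way round below 0.08 rad and angle between the x axis of basket_seat and the x axis of bath_rim, either way round below 0.08 rad and y of basket_seat in the frame of screw_tip above -0.028 m and linear speed of basket below 0.01 m/s); the robot touches nothing.
It fails at once if contact forces between basket and bath, with some 10 N of the clip's own pinch, sum to more than 40 N (contact force between basket and bath above 40 N).
It fails at once if more than 20 N between basket and stop (contact force between basket and stop above 20 N).
It fails at once if the arm or fingers push the bath or the stop with more than 15 N (contact force between any of the arm, the fingers and bath above 15 N or contact force between any of the arm, the fingers and stop above 15 N).
It fails at once if bottle, vial or dropper shifted by more than 20 mm (distance of any of sample_bottle, vial, dropper from where it was at the start of the episode above 0.02 m).
It also fails if it takes over 72 s, if anything falls off the work surface, if the arm or the gripper's body presses on something with over 40 N, if the wrist force passes 120 N, or if a joint passes its speed limit or range.

## Robot

A 6-joint arm with a two-finger parallel gripper is mounted at the origin on a cart in front of the work surface, level with it; the furniture and walls round the work are solid. World frame = base frame: x ahead of the robot, y to its left, z up, the work surface at z = 0. Lengths are in m, angles in degrees, forces in N, time in s.
With the tool pointing down it reaches from about 0.275 to 0.775 m from the base axis. Payload 14.6 kg.
Tool frame: the origin (TCP) lies midway between the tips of the shut fingers; the grasp point (between the pads) lies env.grip_point_offset behind it (env.grip_point_offset is the distance from the TCP to the grasp point, in m); z points along the fingers, y is the line along which they close (so a half turn about z gives the same grasp; the last joint's range is limited). The gripper opens to 85 mm and grips with 20 to 120 N. Pads are 22 mm wide; open, the fingers measure 114 mm over their backs; the gripper's body (76 mm by 85 mm) begins 54 mm behind the grasp point. The pads swing forward as they close: fully open they stand 13 mm farther back than shut.
Start: joints at [-77.653, 15.075, -2.767, 72.158, 0, 81.102], TCP at [0.19, -0.489, 0.231] pointing down, gripper open.
Joint ranges: [-151.79, 151.79], [-50.71, 97.33], [-67.44, 78.34], [-121.81, 120.89], [-77.56, 73.72], [-180, 180]. Speed limits (degrees/s): [108.29, 108.29, 147.25, 159.86, 180, 180].

## Interface

Orientations are given as a 3x3 rotation matrix whose columns are the frame's x, y, z axes.
In Python, from station import env, eyes gives the robot as it stands.
- The arm moves only by the tool step_arm, never from a script. Its argument "targets" is text: rows parted by semicolons, each of 6 numbers parted by spaces: the shift along the tool's x, y, z in mm, then the turn, a rotation vector about the tool's x, y, z in degrees. A call has 1 to 12 rows; each row is the pose to reach, as a shift and turn from the pose commanded when the call began, along the tool's axes at that moment; what a row does not reach only later rows make up. A row lasts 1/8 s, in which the tool goes at most 62.5 mm and 10.7 degrees, less where a joint would pass 70% of its speed; a pose out of reach is approached as far as the arm can. A call with a gripper value outside its range is refused whole. "jaw" is the opening in per cent of the stroke, from 0 (shut) to 100 (fully open), set as the call begins (left out, the last holds). The fingers move at their own pace and stop on an object; "squeeze" is the grip in N (left out, the last holds). Time passes only in rows, so rows that repeat a pose let the fingers close. It gives the time, the measured TCP pose, the force, the opening and the grip force at its end, in the units of the state.
- env.observe(): the state, without advancing time (a new reading comes with each control period).
- eyes.snapshot(name): name is "scene" or "top"; returns a dict with "frame" (384x512x3 uint8, red, green, blue), "range_z" (384x512 float32, m along the optical axis (not along the pixel's ray), 0 where there is no reading), "vfov" (degrees; the focal length in pixels is half the picture's height over the tangent of half this angle, whatever the lens; pixels are square), "cx", "cy" (the principal point, pixels), "dist" ([k1, k2, p1, p2, k3] as OpenCV has them; the pictures are not rectified), "position" and "rotation" of the camera in the world. Camera axes: x right, y up, looking along -z (the intrinsics and any distortion apply to the point x, -y, -z); pixel columns grow to the right and rows downward; lengths in m; the calibration is good to about 2 mm. A picture is of the moment at which its call begins.
- env.job_done(): hands the job in; it is judged then, once.
The state is a dict: "t": time; "q": joint angles; "joint_velocities": joint speeds; "joint_torque": joint torques, N m; "ee_pos": TCP position; "tcp_rot": TCP orientation; "force": force on the tool from outside, world axes, zero at the start; "moment": the same for the moment, N m; "finger_gap": opening from 0.0 (shut) to 1.0 (fully open); "grip_force": force on a finger pad.
Only numpy, scipy, OpenCV 4.12 (cv2) and the standard library are available. Lean on these libraries where they do the work, as an engineer would, in place of code of your own. Each camera call takes 0.05 s, during which the arm holds its last target. There are 200 camera calls.

## Working session

There is one attempt and no reset: what is moved stays moved. The work goes in short steps, Python scripts to look and compute and a tool call to move; the robot and the scene stay as the last step left them, time stands still between calls to the robot, and variables do not carry over. Pictures are saved under pics/ and viewed, at most 10 in all, crops included, and the job is handed in when it is done.

Besides the shell and the picture viewer there is one more tool, called after ">>>" in YAML: its name, and indented under it one key for each argument. step_arm: Moves the arm, as the interface text tells. Its arguments: {"type":"object","properties":{"targets":{"type":"string"},"jaw":{"type":"number"},"squeeze":{"type":"number"}},"required":["targets"]}

```bash
mkdir -p pics
cat > h.py <<'E'
import numpy as np, cv2, pickle
from station import env, eyes
def snap(n):
    s=eyes.snapshot(n); return s
def world(s):
    """HxWx3 world points"""
    H,W=s["range_z"].shape; f=H/2/np.tan(np.radians(s["vfov"])/2)
    K=np.array([[f,0,s["cx"]],[0,f,s["cy"]],[0,0,1]])
    u,v=np.meshgrid(np.arange(W),np.arange(H))
    p=cv2.undistortPoints(np.stack([u,v],-1).reshape(-1,1,2).astype(np.float64),K,np.array(s["dist"],float)).reshape(H,W,2)
    z=s["range_z"]; c=np.stack([p[...,0]*z,-p[...,1]*z,-z],-1)
    w=c@np.array(s["rotation"]).T+np.array(s["position"]); w[z==0]=np.nan
    return w
E
python3 - <<'E'
from h import *
o=env.observe();print(o["t"],o["ee_pos"],o["tcp_rot"],o["force"],env.grip_point_offset)
ims=[]
for n in("scene","top"):
    s=snap(n);pickle.dump(s,open(n+"0.pkl","wb"));cv2.imwrite(f"pics/{n}0.png",cv2.resize(s["frame"][...,::-1],(800,600)));print(n,s["position"],s["rotation"],s["vfov"])
E
```

```text
0.0 [ 0.19016809 -0.48905682  0.23083083] [[ 9.32039740e-01  3.62355996e-01 -2.35101506e-04]
 [ 3.62356040e-01 -9.32039188e-01  1.02602377e-03]
 [ 1.52662050e-04 -1.04148538e-03 -9.99999446e-01]] [0.08268939 0.01723601 0.45001891] 0.0187
scene [ 0.1258133  -0.91713947  0.9257094 ] [[ 0.88864295  0.32014026 -0.32836553]
 [-0.45852115  0.63349274 -0.6232538 ]
 [ 0.00848855  0.70441264  0.70973994]] 44.0554679938508
top [ 0.35795569 -0.20074599  1.10061241] [[ 0.0120947   0.99065939 -0.13582231]
 [-0.99990341  0.01291255  0.0051421 ]
 [ 0.00684788  0.135747    0.99071987]] 47.9118654934645
```

View pics/scene0.png

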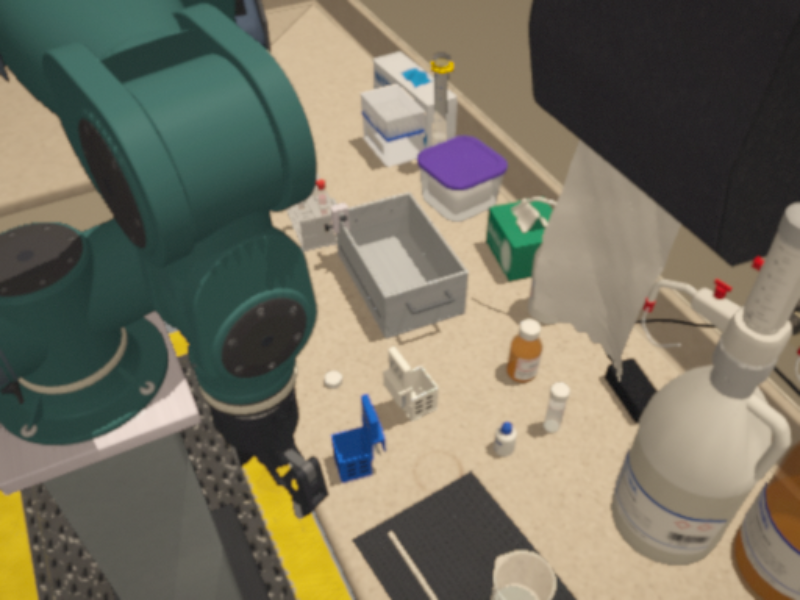

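View pics/top0.png

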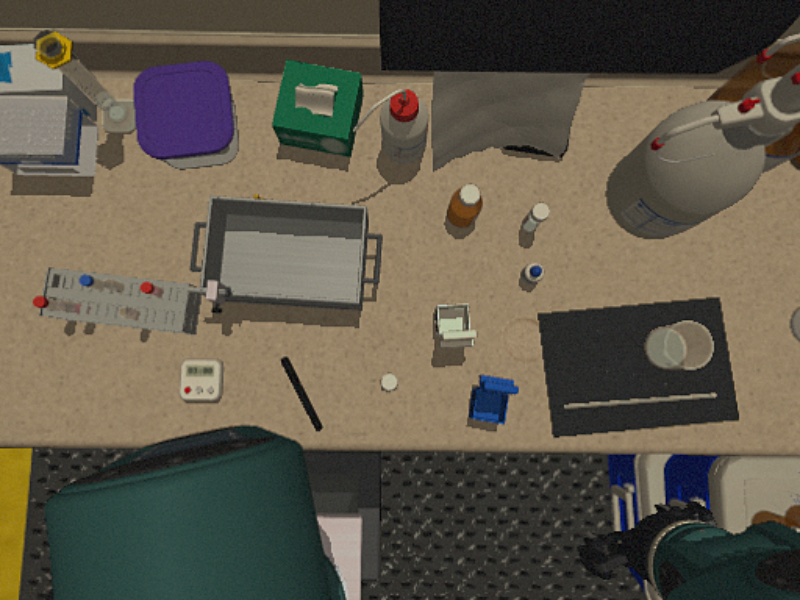

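Candidates: the white basket, at top (455,325) and scene (410,385), and the blue look-alike, at top (492,400) and scene (360,440). The small white cap at top (389,382) and the vial at (537,215) are not baskets. I choose the white one. The bath's near wall runs from about (215,290) to (365,305) in the top view, with the stop at (215,292).

Run:
```python
from h import *
s=pickle.load(open("top0.pkl","rb"));w=world(s)
k=1.5625
def reg(u0,v0,u1,v1,z0,z1):
    r=w[int(v0/k):int(v1/k),int(u0/k):int(u1/k)].reshape(-1,3); return r[(r[:,2]>z0)&(r[:,2]<z1)]
def rect(p):
    (c,sz,a)=cv2.minAreaRect((p[:,:2]*1000).astype(np.float32)); return np.round(c,1),np.round(sz,1),round(a,2),len(p),np.round(p.mean(0)*1000,1),np.round(np.percentile(p[:,2],[5,50,95])*1000,1)
print("table",np.nanmedian(reg(300,330,500,370,-.05,.05)[:,2]))
print("tab",rect(reg(425,295,485,360,.105,.14)))
p=reg(425,295,485,360,.03,.14); print("basket",rect(p)); 
print("cup",rect(reg(425,295,485,340,.04,.075)))
b=reg(190,180,385,320,.092,.108);print("rim",rect(b))
# near wall line
n=b[(b[:,0]<np.percentile(b[:,0],40))]
print("stop",rect(reg(195,270,240,315,.118,.14)))
print("screw?",rect(reg(200,270,280,315,.108,.14)))
for nm,r in dict(bottle=(440,180,490,235,.05,.13),vial=(515,195,555,250,.05,.12),drop=(515,255,550,290,.03,.1),blue=(465,370,525,425,.03,.15)).items(): print(nm,rect(reg(*r)))
a=cv2.resize(s["frame"][165:240,105:255,::-1],(800,400),interpolation=cv2.INTER_CUBIC)
c=cv2.resize(s["frame"][185:235,265:325,::-1],(240,200),interpolation=cv2.INTER_CUBIC)
o=np.zeros((600,800,3),np.uint8);o[:400]=a;o[400:,:240]=c
t=pickle.load(open("scene0.pkl","rb"));d=cv2.resize(t["frame"][215:275,235:295,::-1],(200,200),interpolation=cv2.INTER_CUBIC);o[400:,260:460]=d
e=cv2.resize(t["frame"][115:215,170:305,::-1],(270,200),interpolation=cv2.INTER_CUBIC);o[400:,480:750]=e
cv2.imwrite("pics/crop1.png",o)
```

```text
table 0.0017811825918456758
tab (array([ 426.6, -300.9]), array([12.3, 48.5]), 4.71, 132, array([ 426.1, -300.4,  127.7]), array([114.1, 128.9, 132.2]))
basket (array([ 445.3, -300.4]), array([67.2, 50.2]), 3.95, 350, array([ 435.1, -300.1,   89.6]), array([ 39.2,  85.3, 131.6]))
cup (array([ 454.3, -299.8]), array([49. , 50.3]), 4.49, 92, array([ 463. , -298.4,   53. ]), array([41.4, 55.7, 59.3]))
rim (array([541.4, -38.9]), array([240.8, 176.3]), 86.92, 831, array([555.8, -36.2, 100. ]), array([ 93.7, 100.4, 104.1]))
stop (array([487. ,  59.4]), array([52. , 28.8]), 88.2, 159, array([486.8,  56. , 126.2]), array([119.5, 127.4, 131.7]))
screw? (array([486.8,  54.9]), array([43. , 28.8]), 88.2, 162, array([486.3,  53.3, 125.4]), array([114.7, 127.4, 131.7]))
bottle (array([ 635.7, -317.5]), array([49.6, 43.2]), 72.02, 381, array([ 633.1, -316.5,   87.4]), array([ 58.4,  81.4, 112.2]))
vial (array([ 619.3, -429.3]), array([25.9, 25.9]), 50.07, 152, array([ 617.2, -427.6,   85.4]), array([55.6, 91.5, 95.1]))
drop (array([ 534.1, -429.3]), array([28.1, 29. ]), 45.55, 129, array([ 532.4, -427.2,   48.7]), array([35.6, 45.7, 64.1]))
blue (array([ 333.9, -357.7]), array([50.6, 67. ]), 80.48, 371, array([ 342.9, -357.7,   86.1]), array([ 36.8,  84.1, 131.5]))
```

View pics/crop1.png

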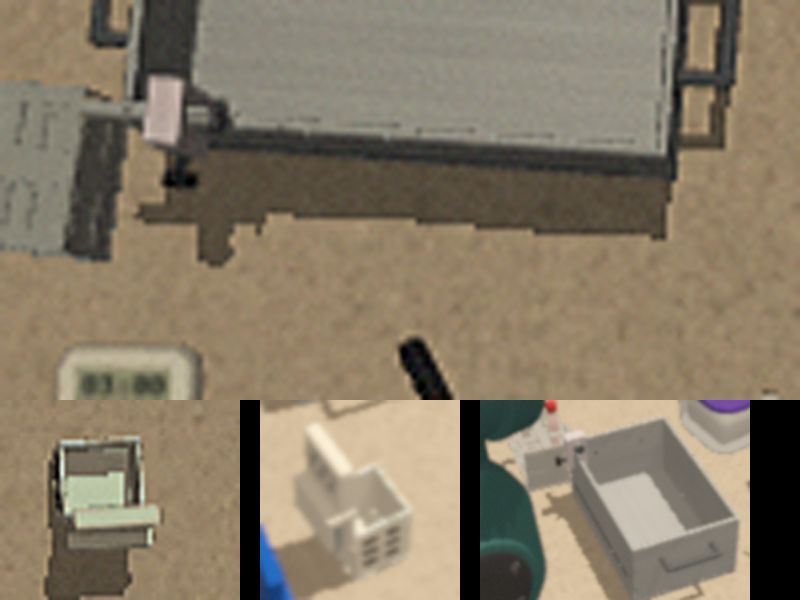

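The crop confirms the white basket: tab on the near side, cup toward +x. The screw shows by the stop at crop (205,115). Next I fit the yaw angles and the wall.

```bash
cat >> h.py <<'E'
from scipy.spatial.transform import Rotation as R
def go(p,yaw):
    """tool down with tool y at world angle yaw(deg), TCP at p(m): shift mm & rotvec deg in current tool axes"""
    o=env.observe();Rc=np.array(o["tcp_rot"]);a=np.radians(yaw)
    y=np.array([np.cos(a),np.sin(a),0]);z=np.array([0,0,-1.]);T=np.stack([np.cross(y,z),y,z],-1)
    print("t",round(o["t"],2),"at",np.round(np.array(o["ee_pos"])*1000,1),"F",np.round(o["force"],1),"gap",round(o["finger_gap"],3),"grip",np.round(o["grip_force"],1),"yaw",round(np.degrees(np.arctan2(Rc[1,1],Rc[0,1])),2))
    print("shift",np.round(Rc.T@(np.array(p)-o["ee_pos"])*1000,1),"turn",np.round(R.from_matrix(Rc.T@T).as_rotvec(degrees=True),2))
E
python3 - <<'E'
from h import *
for n in("top","scene"):
    s=pickle.load(open(n+"0.pkl","rb"));w=world(s);f=s["frame"].astype(int)
    P=w.reshape(-1,3);sat=(f.max(-1)-f.min(-1)).reshape(-1)
    print(n,"table",np.round(np.nanmedian(P[(abs(P[:,0]-.42)<.04)&(abs(P[:,1]+.18)<.04)],0)*1000,1))
    m=(abs(P[:,0]-.428)<.03)&(abs(P[:,1]+.3)<.04)
    t=P[m&(P[:,2]>.122)&(P[:,2]<.136)];print("tabtop",cv2.minAreaRect((t[:,:2]*1000).astype(np.float32)),len(t),t.mean(0)*1000)
    c=(t-t.mean(0))[:,:2];e=np.linalg.svd(c,full_matrices=False)[2][0];print(" pca yaw",np.degrees(np.arctan(-e[0]/e[1])))
    # basket whole / cup rim edges
    # wall tops
    q=P[(P[:,2]>.094)&(P[:,2]<.107)&(abs(P[:,1]+.04)<.14)&(P[:,0]>.42)&(P[:,0]<.7)]
    # near wall: bin by y
    for lab,(x0,x1) in dict(near=(.43,.505),far=(.58,.68)).items():
        g=q[(q[:,0]>x0)&(q[:,0]<x1)&(q[:,1]>-.145)&(q[:,1]<.02)]
        if len(g)<10: print(lab,len(g));continue
        A=np.polyfit(g[:,1],g[:,0],1)
        for _ in range(3):
            r=g[:,0]-np.polyval(A,g[:,1]);g=g[abs(r)<.006];A=np.polyfit(g[:,1],g[:,0],1)
        r=g[:,0]-np.polyval(A,g[:,1])
        print(lab,"slope deg",np.degrees(np.arctan(A[0])),"x at y=-.04",np.polyval(A,-.04),len(g),np.round(np.percentile(r,[2,50,98])*1000,1),"y",g[:,1].min(),g[:,1].max(),"z",np.median(g[:,2]))
    for lab,sg in(("right",-1),("left",1)):
        g=q[(q[:,0]>.50)&(q[:,0]<.58)];y=g[:,1];g=g[abs(y-(-.155 if sg<0 else .08))<.03]
        if len(g): print(lab,len(g),np.round(np.percentile(g[:,1],[2,25,50,75,98])*1000,1),g[:,0].mean())
    st=P[(P[:,2]>.122)&(P[:,2]<.136)&(abs(P[:,0]-.49)<.03)&(abs(P[:,1]-.06)<.05)]
    if len(st): print("stop y",np.round(np.percentile(st[:,1],[2,10,50,90,98])*1000,1),"x",np.round(np.percentile(st[:,0],[2,50,98])*1000,1))
    sc=P[(P[:,2]>.104)&(P[:,2]<.12)&(abs(P[:,0]-.485)<.03)&(P[:,1]>.0)&(P[:,1]<.06)]
    if len(sc): print("screw y",len(sc),np.round(np.percentile(sc[:,1],[2,10,50,90])*1000,1))
go([.4266,-.301,.20],4)
E
```

```text
top table [ 419.3 -180.6    1.8]
tabtop ((426.77947998046875, -301.10906982421875), (12.047686576843262, 48.07040023803711), 3.930365800857544) 118 [ 426.65396341 -301.390578    129.34496649]
 pca yaw 4.248554663209911
near slope deg 3.085564524225804 x at y=-.04 0.4812447348800079 169 [-2.2  0.   2.9] y -0.1444298223372747 0.018942743116778266 z 0.10138455039766392
far slope deg 2.9778421559571835 x at y=-.04 0.6259230196748697 183 [-2.4 -0.2  3.1] y -0.14401122362505858 0.019958419070775113 z 0.10044558789579439
right 77 [-161.1 -157.7 -157.  -155.3 -153. ] 0.5403166953456175
left 94 [74.  75.7 77.3 78.8 81.1] 0.5394635218335158
stop y [34.2 40.7 56.8 73.4 86.2] x [473.5 487.3 500.7]
screw y 33 [ 6.8 28.4 49.2 51.6]
scene table [ 4.181e+02 -1.798e+02 -2.000e-01]
tabtop ((426.36456298828125, -302.5055236816406), (12.46088981628418, 52.95619201660156), 3.7716000080108643) 103 [ 426.04776718 -304.01854459  126.97955098]
 pca yaw 4.040254603855747
near slope deg 3.4421336450692532 x at y=-.04 0.4816712757012254 103 [-2.4 -0.3  3.3] y -0.14454931813843164 0.018304648894065245 z 0.09826924747815013
far slope deg 3.091604430213101 x at y=-.04 0.6266010213798067 103 [-2.5 -0.3  3.3] y -0.14463870679496715 0.01802484193246212 z 0.0988173680578247
right 75 [-162.7 -159.1 -157.9 -156.1 -153.7] 0.5405962361103233
left 54 [70.1 74.9 76.8 78.7 81.8] 0.5450077639353035
stop y [34.6 46.  55.2 63.5 74.2] x [473.3 486.2 499.9]
screw y 44 [33.8 35.3 50.3 54.4]
t 0.1 at [ 190.2 -489.1  230.9] F [ 0.4  0.7 -0.1] gap 0.998 grip 0.0 yaw -68.76
shift [288.5 -89.6  31. ] turn [-4.000e-02 -4.000e-02 -7.276e+01]
```

>>> step_arm:
  targets: "289 -89 20 0 0 -72.8;289 -89 20 0 0 -72.8;289 -89 20 0 0 -72.8;289 -89 20 0 0 -72.8;289 -89 20 0 0 -72.8;289 -89 20 0 0 -72.8;289 -89 20 0 0 -72.8;289 -89 20 0 0 -72.8;289 -89 31 0 0 -72.8;289 -89 31 0 0 -72.8;289 -89 31 0 0 -72.8"
  jaw: 100
  squeeze: 60

```text
t: 1.48
ee_pos: [0.4272, -0.3017, 0.2002]
tcp_rot: [[-0.069, 0.998, -0.0], [0.998, 0.069, 0.0], [0.0, -0.0, -1.0]]
force: [0.2, 0.0, -0.3]
finger_gap: 1.0
grip_force: 0.0
```

```bash
python3 -c "
from h import *
go([.4267,-.3015,.093],4)"
```

```text
t 1.48 at [ 427.2 -301.7  200.2] F [ 0.2  0.  -0.3] gap 1.0 grip 0.0 yaw 3.98
shift [  0.2  -0.4 107.2] turn [-0.01 -0.01 -0.02]
```

>>> step_arm:
  targets: "0 -0.5 40 0 0 0;0 -0.5 80 0 0 0;0 -0.5 95 0 0 0;0 -0.5 107 0 0 0;0 -0.5 107 0 0 0;0 -0.5 107 0 0 0"

```text
t: 2.22
ee_pos: [0.4272, -0.302, 0.094]
tcp_rot: [[-0.07, 0.998, 0.001], [0.998, 0.07, -0.001], [-0.001, 0.001, -1.0]]
force: [0.2, -0.3, 0.8]
finger_gap: 1.003
grip_force: 0.0
```

>>> step_arm:
  targets: "0 0 0 0 0 0;0 0 0 0 0 0;0 0 0 0 0 0;0 0 0 0 0 0;0 0 0 0 0 0;0 0 0 0 0 0;0 0 0 0 0 0;0 0 0 0 0 0"
  jaw: 0
  squeeze: 60

```text
t: 3.22
ee_pos: [0.4271, -0.3019, 0.0935]
tcp_rot: [[-0.071, 0.998, 0.001], [0.998, 0.071, -0.0], [-0.0, 0.001, -1.0]]
force: [2.5, -0.3, 4.6]
finger_gap: 0.133
grip_force: 59.2
```

>>> step_arm:
  targets: "0 0 -20 0 0 0;0 0 -50 0 0 0;0 0 -90 0 0 0;0 0 -122 0 0 0;0 0 -122 0 0 0;0 0 -122 0 0 0"

```text
t: 3.98
ee_pos: [0.4264, -0.3013, 0.2141]
tcp_rot: [[-0.07, 0.998, -0.001], [0.998, 0.07, 0.001], [0.001, -0.001, -1.0]]
force: [-0.4, -0.0, -2.1]
finger_gap: 0.13
grip_force: 58.8
```

```bash
python3 -c "
from h import *
go([.4806,-.055,.215],-3.1)"
```

```text
t 3.98 at [ 426.4 -301.3  214.1] F [-0.4 -0.  -2.1] gap 0.13 grip 58.8 yaw 4.04
shift [241.9  71.5  -0.7] turn [-0.08 -0.07  7.14]
```

>>> step_arm:
  targets: "40 12 -1 0 0 1;90 27 -1 0 0 3;140 42 -1 0 0 5;190 56 -1 0 0 7.1;225 67 -1 0 0 7.1;242 71.5 -1 0 0 7.1;242 71.5 -1 0 0 7.1;242 71.5 -1 0 0 7.1"

```text
t: 4.97
ee_pos: [0.4809, -0.056, 0.2158]
tcp_rot: [[0.054, 0.999, -0.001], [0.999, -0.054, -0.0], [-0.0, -0.001, -1.0]]
force: [-0.2, 0.4, -2.0]
finger_gap: 0.136
grip_force: 58.8
```

Run:
```python
from h import *
go([.4806,-.055,.150],-3.1)
ims=[]
for n in("top","scene"):
    s=snap(n);pickle.dump(s,open(n+"1.pkl","wb"));w=world(s);P=w.reshape(-1,3)
    p=s["frame"];uv=np.argwhere((abs(w[...,0]-.5)<.09)&(abs(w[...,1]+.05)<.08)&(w[...,2]>.09));(r0,c0),(r1,c1)=uv.min(0),uv.max(0)
    ims.append(cv2.resize(p[max(r0-10,0):r1+10,max(c0-10,0):c1+10,::-1],(400,400),interpolation=cv2.INTER_CUBIC))
    # cup rim (lip/cup above rim): cup top z ~ .195+... print by height bands
    for z0,z1 in((.115,.18),(.18,.20),(.20,.235)):
        m=(P[:,2]>z0)&(P[:,2]<z1)&(abs(P[:,0]-.5)<.07)&(abs(P[:,1]+.055)<.05)
        if m.sum()>5: print(n,z0,m.sum(),np.round(np.percentile(P[m],[2,50,98],axis=0)*1000,1).tolist())
cv2.imwrite("pics/hold.png",np.hstack(ims))
```

```text
t 4.97 at [480.9 -56.  215.8] F [-0.2  0.4 -2. ] gap 0.136 grip 58.8 yaw -3.09
shift [ 1.  -0.3 65.8] turn [-0.04  0.01  0.01]
top 0.115 190 [[472.1, -84.0, 125.5], [513.0, -77.4, 144.8], [530.4, -63.0, 179.3]]
top 0.18 25 [[463.5, -83.2, 180.3], [464.7, -77.2, 183.1], [529.8, -60.4, 198.7]]
top 0.2 75 [[462.9, -81.4, 201.5], [469.9, -73.3, 206.6], [482.7, -63.0, 234.2]]
scene 0.115 558 [[467.1, -85.1, 123.7], [510.0, -79.4, 156.9], [532.0, -32.4, 178.6]]
scene 0.18 81 [[463.9, -82.7, 180.3], [466.3, -71.4, 188.6], [484.5, -34.9, 199.9]]
scene 0.2 180 [[462.0, -82.3, 201.1], [473.3, -68.8, 216.3], [497.7, -37.0, 234.6]]
```

View pics/hold.png

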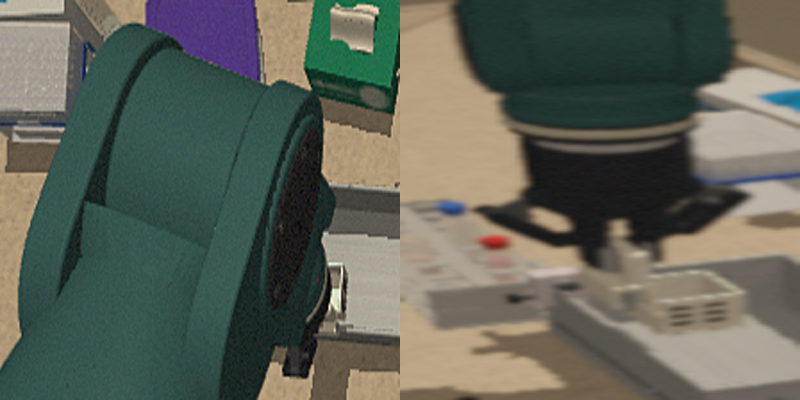

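>>> step_arm:
  targets: "0 -0.3 20 0 0 0;0 -0.3 40 0 0 0;0 -0.3 52 0 0 0;0 -0.3 58 0 0 0;0 -0.3 60 0 0 0;0 -0.3 63 0 0 0;0 -0.3 66 0 0 0;0 -0.3 66 0 0 0"

```text
t: 6.08
ee_pos: [0.4813, -0.0553, 0.1505]
tcp_rot: [[0.053, 0.999, 0.001], [0.999, -0.053, -0.0], [-0.0, 0.001, -1.0]]
force: [2.9, -0.5, -2.5]
finger_gap: 0.133
grip_force: 58.7
```

>>> step_arm:
  targets: "0 0 2 0 0 0;0 0 4 0 0 0;0 0 6 0 0 0;0 0 8 0 0 0;0 0 8 0 0 0"

```text
t: 6.7
ee_pos: [0.4814, -0.0554, 0.1425]
tcp_rot: [[0.053, 0.999, 0.001], [0.999, -0.053, -0.0], [-0.0, 0.001, -1.0]]
force: [6.2, -0.5, -0.9]
finger_gap: 0.132
grip_force: 59.0
```

>>> step_arm:
  targets: "0 0.7 0 0 0 0;0 1.2 0 0 0 0;0 1.2 2 0 0 0;0 1.2 4 0 0 0;0 1.2 4 0 0 0"

```text
t: 7.32
ee_pos: [0.4817, -0.0552, 0.138]
tcp_rot: [[0.053, 0.999, -0.001], [0.999, -0.053, 0.0], [0.0, -0.001, -1.0]]
force: [2.1, -0.8, -2.0]
finger_gap: 0.135
grip_force: 58.9
```

>>> step_arm:
  targets: "0 0.3 2 0 0 0;0 0.3 4 0 0 0;0 0.3 6 0 0 0;0 0.3 8 0 0 0;0 0.3 10 0 0 0;0 0.3 12 0 0 0;0 0.3 12 0 0 0"

```text
t: 8.2
ee_pos: [0.482, -0.0552, 0.1259]
tcp_rot: [[0.053, 0.999, -0.001], [0.999, -0.053, 0.0], [0.0, -0.001, -1.0]]
force: [-1.8, -0.4, -3.7]
finger_gap: 0.133
grip_force: 58.7
```

>>> step_arm:
  targets: "0 0 1 0 0 0;0 0 2 0 0 0;0 0 3 0 0 0;0 0 4 0 0 0;0 0 4 0 0 0"

```text
t: 8.82
ee_pos: [0.4821, -0.0553, 0.1221]
tcp_rot: [[0.053, 0.999, -0.0], [0.999, -0.053, 0.0], [0.0, -0.0, -1.0]]
force: [-3.8, -0.1, -3.3]
finger_gap: 0.135
grip_force: 59.2
```

Run:
```python
from h import *
go([.482,-.055,.1185],-3.1)
s=snap("scene");w=world(s)
uv=np.argwhere((abs(w[...,0]-.5)<.09)&(abs(w[...,1]+.05)<.1)&(w[...,2]>.06));(r0,c0),(r1,c1)=uv.min(0),uv.max(0)
cv2.imwrite("pics/home.png",cv2.resize(s["frame"][r0+15:r1,c0:c1,::-1],(800,600),interpolation=cv2.INTER_CUBIC))
P=w.reshape(-1,3)
for z0,z1 in((.06,.085),(.085,.096),(.106,.16)):
    m=(P[:,2]>z0)&(P[:,2]<z1)&(abs(P[:,0]-.5)<.05)&(abs(P[:,1]+.055)<.032)
    print(z0,m.sum(),np.round(np.percentile(P[m],[2,50,98],axis=0)*1000,1).tolist())
```

```text
t 8.82 at [482.1 -55.3 122.1] F [-3.8 -0.1 -3.3] gap 0.135 grip 59.2 yaw -3.06
shift [ 0.3 -0.1  3.6] turn [-0.02 -0.    0.04]
0.06 243 [[467.5, -85.1, 60.4], [515.5, -74.8, 74.3], [533.5, -31.3, 84.1]]
0.085 42 [[465.0, -85.6, 85.2], [467.9, -69.1, 89.6], [523.1, -31.5, 95.9]]
0.106 276 [[462.4, -81.4, 107.3], [475.2, -66.1, 138.3], [498.3, -38.8, 159.1]]
```

View pics/home.png

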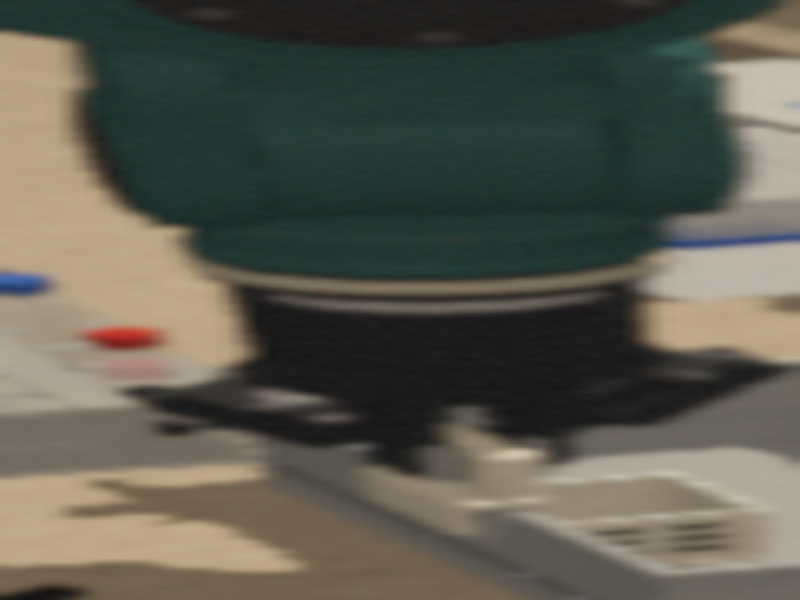

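The lip straddles the wall at about (420,490), and the cup is inside the bath at (660,510). Now I press down.

>>> step_arm:
  targets: "0 -0.4 1 0 0 0;0 -0.5 2 0 0 0;0 -0.5 3 0 0 0;0 -0.5 3 0 0 0"

```text
t: 9.38
ee_pos: [0.482, -0.0553, 0.1193]
tcp_rot: [[0.053, 0.999, 0.0], [0.999, -0.053, 0.0], [0.0, 0.0, -1.0]]
force: [-2.5, -0.8, -1.3]
finger_gap: 0.135
grip_force: 59.2
```

>>> step_arm:
  targets: "0 0 0.7 0 0 0;0 0 1.2 0 0 0;0 0 1.2 0 0 0"

```text
t: 9.75
ee_pos: [0.482, -0.0553, 0.1184]
tcp_rot: [[0.053, 0.999, 0.001], [0.999, -0.053, -0.0], [-0.0, 0.001, -1.0]]
force: [-2.8, 0.5, 7.0]
finger_gap: 0.13
grip_force: 60.6
```

>>> step_arm:
  targets: "0 0 0.5 0 0 0;0 0 0.8 0 0 0;0 0 0.8 0 0 0"

```text
t: 10.12
ee_pos: [0.4821, -0.0554, 0.1183]
tcp_rot: [[0.053, 0.999, 0.001], [0.999, -0.053, -0.001], [-0.0, 0.001, -1.0]]
force: [-6.8, 1.4, 19.5]
finger_gap: 0.13
grip_force: 62.4
```

Home on the rim: the force rises stiffly while z stays at 0.1184. I ease the press and dwell.

>>> step_arm:
  targets: "0 0 -0.8 0 0 0;0 -0.3 -0.8 0 0 0;0 -0.3 -0.8 0 0 0;0 -0.3 -0.8 0 0 0"

```text
t: 10.62
ee_pos: [0.4819, -0.0554, 0.1184]
tcp_rot: [[0.053, 0.999, 0.001], [0.999, -0.053, -0.0], [-0.0, 0.001, -1.0]]
force: [-2.2, 1.0, 6.8]
finger_gap: 0.133
grip_force: 60.2
```

>>> step_arm:
  targets: "1 0 0 0 0 0;2 0 0 0 0 0;3 0 0 0 0 0;4 0 0 0 0 0;5 0 0 0 0 0;6 0 0 0 0 0"

```text
t: 11.38
ee_pos: [0.4823, -0.0504, 0.1185]
tcp_rot: [[0.054, 0.999, 0.001], [0.999, -0.054, -0.003], [-0.003, 0.001, -1.0]]
force: [-2.2, -8.0, 7.0]
finger_gap: 0.131
grip_force: 60.3
```

Sliding drag is about 8 N. I use the earlier images to find where the screw head roughly lies.

Run:
```python
from h import *
for n in("top","scene"):
    s=pickle.load(open(n+"0.pkl","rb"));w=world(s);P=w.reshape(-1,3)
    u=P[(P[:,2]>.085)&(P[:,2]<.14)&(abs(P[:,0]-.487)<.014)&(P[:,1]>.0)&(P[:,1]<.08)]
    print(n)
    for y in np.arange(.0,.08,.004):
        g=u[(u[:,1]>=y)&(u[:,1]<y+.004)]
        if len(g): print(round(y*1000),len(g),np.round(np.percentile(g[:,2],[10,50,90])*1000))
```

```text
top
0 4 [ 92. 103. 105.]
4 4 [ 90. 100. 102.]
8 5 [ 91. 101. 103.]
12 6 [ 99. 102. 104.]
16 3 [ 99. 100. 101.]
20 5 [ 97. 101. 102.]
24 6 [ 92. 101. 103.]
28 3 [ 93. 102. 102.]
32 20 [ 97. 118. 127.]
36 9 [115. 123. 128.]
40 6 [103. 121. 122.]
44 6 [110. 121. 123.]
48 59 [ 95. 118. 129.]
52 24 [128. 130. 133.]
56 20 [128. 130. 132.]
60 23 [127. 129. 131.]
64 6 [110. 129. 130.]
68 6 [120. 122. 122.]
72 6 [110. 122. 124.]
76 15 [ 88. 100. 122.]
scene
0 6 [93. 96. 98.]
4 3 [91. 93. 96.]
8 3 [97. 99. 99.]
12 2 [97. 98. 98.]
16 4 [ 90.  95. 100.]
20 5 [ 90.  98. 101.]
24 1 [99. 99. 99.]
28 6 [ 89. 100. 124.]
32 14 [ 96. 116. 124.]
36 13 [ 98. 114. 122.]
40 3 [ 96. 116. 120.]
44 13 [ 91. 101. 126.]
48 48 [ 89. 118. 127.]
52 39 [ 90. 110. 127.]
56 17 [ 91. 126. 129.]
60 15 [ 99. 127. 130.]
64 4 [103. 127. 128.]
72 3 [123. 123. 126.]
```

>>> step_arm:
  targets: "2 0 0 0 0 0;4 0 0 0 0 0;6 0 0 0 0 0;8 0 0 0 0 0;10 0 0 0 0 0;12 0 0 0 0 0;14 0 0 0 0 0;16 0 0 0 0 0;18 0 0 0 0 0;18 0 0 0 0 0"

```text
t: 12.62
ee_pos: [0.4833, -0.0322, 0.1185]
tcp_rot: [[0.054, 0.999, 0.001], [0.999, -0.054, -0.002], [-0.002, 0.001, -1.0]]
force: [-2.6, -6.1, 6.9]
finger_gap: 0.131
grip_force: 60.3
```

>>> step_arm:
  targets: "2 0 0 0 0 0;4 0 0 0 0 0;6 0 0 0 0 0;8 0 0 0 0 0;10 0 0 0 0 0;12 0 0 0 0 0;14 0 0 0 0 0;16 0 0 0 0 0;18 0 0 0 0 0;20 0 0 0 0 0;22 0 0 0 0 0;24 0 0 0 0 0"

```text
t: 14.12
ee_pos: [0.4845, -0.0084, 0.1185]
tcp_rot: [[0.054, 0.999, 0.001], [0.999, -0.054, -0.003], [-0.003, 0.001, -1.0]]
force: [-3.3, -8.3, 6.2]
finger_gap: 0.134
grip_force: 60.4
```

>>> step_arm:
  targets: "0.5 0 0 0 0 0;1 0 0 0 0 0;1.5 0 0 0 0 0;2 0 0 0 0 0;2.5 0 0 0 0 0;3 0 0 0 0 0"

```text
t: 14.88
ee_pos: [0.4847, -0.0055, 0.1185]
tcp_rot: [[0.054, 0.999, 0.001], [0.999, -0.054, -0.003], [-0.003, 0.001, -1.0]]
force: [-1.9, -8.1, 7.4]
finger_gap: 0.131
grip_force: 60.4
```

>>> step_arm:
  targets: "0.4 0 0 0 0 0;0.8 0 0 0 0 0;1.2 0 0 0 0 0;1.6 0 0 0 0 0;2 0 0 0 0 0;2.5 0 0 0 0 0"

```text
t: 15.62
ee_pos: [0.4848, -0.003, 0.1185]
tcp_rot: [[0.054, 0.999, 0.001], [0.999, -0.054, -0.003], [-0.003, 0.001, -1.0]]
force: [-3.2, -8.6, 7.9]
finger_gap: 0.134
grip_force: 60.4
```

>>> step_arm:
  targets: "0.4 0 0 0 0 0;0.8 0 0 0 0 0;1.2 0 0 0 0 0;1.6 0 0 0 0 0;2 0 0 0 0 0;2.5 0 0 0 0 0"

```text
t: 16.38
ee_pos: [0.485, -0.0005, 0.1185]
tcp_rot: [[0.054, 0.999, 0.001], [0.999, -0.054, -0.003], [-0.003, 0.001, -1.0]]
force: [-3.0, -8.1, 6.7]
finger_gap: 0.132
grip_force: 60.4
```

>>> step_arm:
  targets: "0.4 0 0 0 0 0;0.8 0 0 0 0 0;1.2 0 0 0 0 0;1.5 0 0 0 0 0"

```text
t: 16.88
ee_pos: [0.485, 0.001, 0.1185]
tcp_rot: [[0.054, 0.999, 0.001], [0.999, -0.054, -0.003], [-0.003, 0.001, -1.0]]
force: [-2.9, -8.5, 6.9]
finger_gap: 0.13
grip_force: 60.4
```

>>> step_arm:
  targets: "0.3 0 0 0 0 0;0.6 0 0 0 0 0;0.9 0 0 0 0 0;1.2 0 0 0 0 0"

```text
t: 17.38
ee_pos: [0.4851, 0.0022, 0.1185]
tcp_rot: [[0.054, 0.999, 0.001], [0.999, -0.054, -0.003], [-0.003, 0.001, -1.0]]
force: [-2.7, -8.2, 7.3]
finger_gap: 0.131
grip_force: 60.4
```

>>> step_arm:
  targets: "0.2 0 0 0 0 0;0.4 0 0 0 0 0;0.6 0 0 0 0 0;0.8 0 0 0 0 0"

```text
t: 17.88
ee_pos: [0.4852, 0.003, 0.1185]
tcp_rot: [[0.054, 0.999, 0.001], [0.999, -0.054, -0.003], [-0.003, 0.001, -1.0]]
force: [-2.9, -8.2, 6.7]
finger_gap: 0.13
grip_force: 60.4
```

>>> step_arm:
  targets: "0.2 0 0 0 0 0;0.4 0 0 0 0 0;0.6 0 0 0 0 0;0.8 0 0 0 0 0"

```text
t: 18.38
ee_pos: [0.4852, 0.0038, 0.1185]
tcp_rot: [[0.054, 0.999, 0.001], [0.999, -0.054, -0.003], [-0.003, 0.001, -1.0]]
force: [-2.1, -8.6, 6.0]
finger_gap: 0.131
grip_force: 60.4
```

```bash
python3 -c "
from h import *
go([.485,.005,.1185],-3.1)"
```

```text
t 18.38 at [485.2   3.8 118.5] F [-2.1 -8.6  6. ] gap 0.131 grip 60.4 yaw -3.09
shift [ 1.2 -0.3 -0. ] turn [0.06 0.15 0.01]
```

>>> step_arm:
  targets: "0.2 0 0 0 0 0;0.4 0 0 0 0 0;0.6 0 0 0 0 0;0.8 0 0 0 0 0"

```text
t: 18.88
ee_pos: [0.4852, 0.0046, 0.1184]
tcp_rot: [[0.054, 0.999, 0.001], [0.999, -0.054, -0.003], [-0.003, 0.001, -1.0]]
force: [-3.3, -8.7, 6.8]
finger_gap: 0.132
grip_force: 60.4
```

>>> step_arm:
  targets: "0.2 0 0 0 0 0;0.4 0 0 0 0 0;0.5 0 0 0 0 0"

```text
t: 19.25
ee_pos: [0.4853, 0.0051, 0.1185]
tcp_rot: [[0.054, 0.999, 0.001], [0.999, -0.054, -0.003], [-0.003, 0.001, -1.0]]
force: [-2.1, -8.7, 7.2]
finger_gap: 0.134
grip_force: 60.4
```

>>> step_arm:
  targets: "0.2 0 0 0 0 0;0.4 0 0 0 0 0;0.6 0 0 0 0 0"

```text
t: 19.62
ee_pos: [0.4853, 0.0057, 0.1184]
tcp_rot: [[0.054, 0.999, 0.001], [0.999, -0.054, -0.003], [-0.003, 0.001, -1.0]]
force: [-2.2, -8.4, 7.4]
finger_gap: 0.13
grip_force: 60.4
```

>>> step_arm:
  targets: "0.2 0 0 0 0 0;0.4 0 0 0 0 0;0.5 0 0 0 0 0"

```text
t: 20.0
ee_pos: [0.4853, 0.0062, 0.1185]
tcp_rot: [[0.054, 0.999, 0.001], [0.999, -0.054, -0.003], [-0.003, 0.001, -1.0]]
force: [-2.9, -8.6, 8.3]
finger_gap: 0.132
grip_force: 60.4
```

>>> step_arm:
  targets: "0.2 0 0 0 0 0;0.4 0 0 0 0 0;0.6 0 0 0 0 0"

```text
t: 20.38
ee_pos: [0.4854, 0.0068, 0.1185]
tcp_rot: [[0.054, 0.999, 0.001], [0.999, -0.054, -0.003], [-0.003, 0.001, -1.0]]
force: [-3.0, -8.7, 6.3]
finger_gap: 0.131
grip_force: 60.4
```

>>> step_arm:
  targets: "0.2 0 0 0 0 0;0.4 0 0 0 0 0;0.6 0 0 0 0 0"

```text
t: 20.75
ee_pos: [0.4854, 0.0074, 0.1185]
tcp_rot: [[0.054, 0.999, 0.001], [0.999, -0.054, -0.003], [-0.003, 0.001, -1.0]]
force: [-2.2, -8.1, 6.4]
finger_gap: 0.133
grip_force: 60.4
```

>>> step_arm:
  targets: "0.2 0 0 0 0 0;0.4 0 0 0 0 0;0.6 0 0 0 0 0"

```text
t: 21.12
ee_pos: [0.4854, 0.008, 0.1185]
tcp_rot: [[0.054, 0.999, 0.001], [0.999, -0.054, -0.003], [-0.003, 0.001, -1.0]]
force: [-2.6, -9.1, 6.0]
finger_gap: 0.132
grip_force: 60.4
```

>>> step_arm:
  targets: "0.2 0 0 0 0 0;0.4 0 0 0 0 0;0.6 0 0 0 0 0"

```text
t: 21.5
ee_pos: [0.4855, 0.0086, 0.1185]
tcp_rot: [[0.054, 0.999, 0.001], [0.999, -0.054, -0.003], [-0.003, 0.001, -1.0]]
force: [-2.7, -9.3, 7.6]
finger_gap: 0.132
grip_force: 60.4
```

>>> step_arm:
  targets: "0.2 0 0 0 0 0;0.4 0 0 0 0 0;0.5 0 0 0 0 0"

```text
t: 21.88
ee_pos: [0.4855, 0.0091, 0.1185]
tcp_rot: [[0.054, 0.999, 0.001], [0.999, -0.054, -0.003], [-0.003, 0.001, -1.0]]
force: [-1.9, -8.0, 7.0]
finger_gap: 0.133
grip_force: 60.4
```

Run:
```python
from h import *
go([.4855,.010,.1185],-3.1)
for n in("top","scene"):
    s=snap(n);w=world(s);P=w.reshape(-1,3)
    m=(P[:,2]>.07)&(P[:,2]<.16)&(abs(P[:,0]-.485)<.04)&(abs(P[:,1]-.008)<.06)
    print(n,m.sum())
    if n=="scene":
        uv=np.argwhere(m.reshape(w.shape[:2]));(r0,c0),(r1,c1)=uv.min(0),uv.max(0)
        cv2.imwrite("pics/slide.png",cv2.resize(s["frame"][r0-5:r1+5,c0-5:c1+5,::-1],(800,600),interpolation=cv2.INTER_CUBIC))
```

```text
t 21.88 at [485.5   9.1 118.5] F [-1.9 -8.   7. ] gap 0.133 grip 60.4 yaw -3.1
shift [ 0.9 -0.  -0. ] turn [0.06 0.16 0.  ]
top 207
scene 516
```

View pics/slide.png

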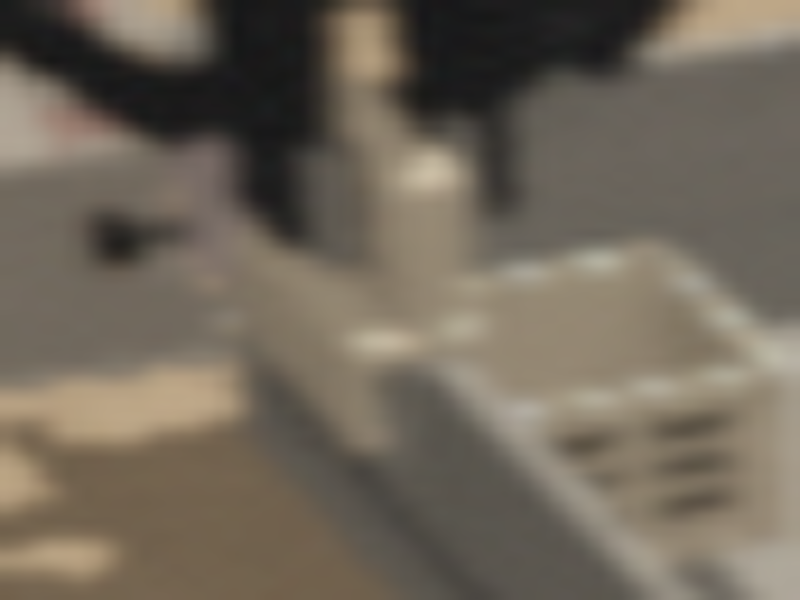

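The lip is home at (370,345), with the stop just beyond it at (215,190). The screw is hidden, so I keep feeling for it.

>>> step_arm:
  targets: "0.2 0 0 0 0 0;0.4 0 0 0 0 0;0.6 0 0 0 0 0"

```text
t: 22.35
ee_pos: [0.4855, 0.0096, 0.1185]
tcp_rot: [[0.054, 0.999, 0.001], [0.999, -0.054, -0.003], [-0.003, 0.001, -1.0]]
force: [-2.4, -10.5, 7.6]
finger_gap: 0.136
grip_force: 60.4
```

>>> step_arm:
  targets: "0.2 0 0 0 0 0;0.4 0 0 0 0 0;0.6 0 0 0 0 0"

```text
t: 22.72
ee_pos: [0.4855, 0.0096, 0.1185]
tcp_rot: [[0.054, 0.999, 0.001], [0.999, -0.054, -0.004], [-0.004, 0.001, -1.0]]
force: [-3.8, -15.6, 6.4]
finger_gap: 0.132
grip_force: 60.4
```

Contact: the tool stopped at y = 0.0096 and the force rose about 7 N above the drag. I hold briefly.

>>> step_arm:
  targets: "0 0 0 0 0 0;0 0 0 0 0 0;0 0 0 0 0 0;0 0 0 0 0 0"

```text
t: 23.22
ee_pos: [0.4855, 0.0096, 0.1185]
tcp_rot: [[0.054, 0.999, 0.001], [0.999, -0.054, -0.004], [-0.004, 0.001, -1.0]]
force: [-2.6, -14.4, 7.9]
finger_gap: 0.128
grip_force: 60.4
```

>>> step_arm:
  targets: "-0.3 0 0 0 0 0;-0.6 0 -0.3 0 0 0;-0.6 0 -0.3 0 0 0"

```text
t: 23.6
ee_pos: [0.4855, 0.0096, 0.1185]
tcp_rot: [[0.054, 0.999, 0.001], [0.999, -0.054, -0.003], [-0.003, 0.001, -1.0]]
force: [-0.8, -9.0, 2.3]
finger_gap: 0.133
grip_force: 59.4
```

>>> step_arm:
  targets: "0 0 0 0 0 0;0 0 0 0 0 0;0 0 0 0 0 0;0 0 0 0 0 0;0 0 0 0 0 0;0 0 0 0 0 0"
  jaw: 50

```text
t: 24.35
ee_pos: [0.485, 0.0108, 0.1184]
tcp_rot: [[0.053, 0.999, -0.0], [0.999, -0.053, -0.0], [-0.0, -0.0, -1.0]]
force: [0.1, 0.0, 0.6]
finger_gap: 0.501
grip_force: 0.0
```

>>> step_arm:
  targets: "0 0 -10 0 0 0;0 0 -30 0 0 0;0 0 -60 0 0 0;0 0 -100 0 0 0;0 0 -130 0 0 0;0 0 -130 0 0 0"

```text
t: 25.1
ee_pos: [0.4859, 0.0107, 0.2508]
tcp_rot: [[0.053, 0.999, 0.004], [0.999, -0.053, -0.001], [-0.0, 0.004, -1.0]]
force: [0.4, -0.6, -0.5]
finger_gap: 0.503
grip_force: 0.0
```

```bash
python3 -c "
from h import *
go([.34,-.15,.26],-3.1)"
```

```text
t 25.1 at [485.9  10.7 250.8] F [ 0.4 -0.6 -0.5] gap 0.503 grip 0.0 yaw -3.05
shift [-168.3 -137.1   -9.7] turn [0.23 0.02 0.05]
```

Now I move aside to look, clear of the cameras.

>>> step_arm:
  targets: "-45 -20 -10 0 0 0;-100 -40 -10 0 0 0;-150 -70 -10 0 0 0;-200 -90 -10 0 0 0;-240 -90 -10 0 0 0;-280 -90 -10 0 0 0;-280 -90 -10 0 0 0"

```text
t: 25.98
ee_pos: [0.3797, -0.2658, 0.2575]
tcp_rot: [[0.056, 0.998, -0.001], [0.998, -0.056, 0.001], [0.001, -0.001, -1.0]]
force: [-1.0, -0.5, -0.4]
finger_gap: 0.505
grip_force: 0.0
```

Run:
```python
from h import *
o=env.observe();print(o["t"],o["ee_pos"])
ims=[]
for n in("top","scene"):
    s=snap(n);w=world(s);P=w.reshape(-1,3)
    m=(P[:,2]>.085)&(P[:,2]<.17)&(abs(P[:,0]-.495)<.05)&(abs(P[:,1]-.02)<.06)
    uv=np.argwhere(m.reshape(w.shape[:2]));(r0,c0),(r1,c1)=uv.min(0),uv.max(0)
    ims.append(cv2.resize(s["frame"][r0-5:r1+10,c0-5:c1+10,::-1],(400,400),interpolation=cv2.INTER_CUBIC))
    t=P[(P[:,2]>.143)&(P[:,2]<.165)&(abs(P[:,0]-.485)<.03)&(abs(P[:,1]-.01)<.04)]
    if len(t)>5: print(n,"tabtop",np.round(np.median(t,0)*1000,1),cv2.minAreaRect((t[:,:2]*1000).astype(np.float32)))
cv2.imwrite("pics/end.png",np.hstack(ims))
```

```text
25.975 [ 0.37973271 -0.26581865  0.25751351]
top tabtop [482.6   7.3 154.1] ((484.11614990234375, 8.727270126342773), (49.056739807128906, 12.994425773620605), 86.13241577148438)
```

View pics/end.png

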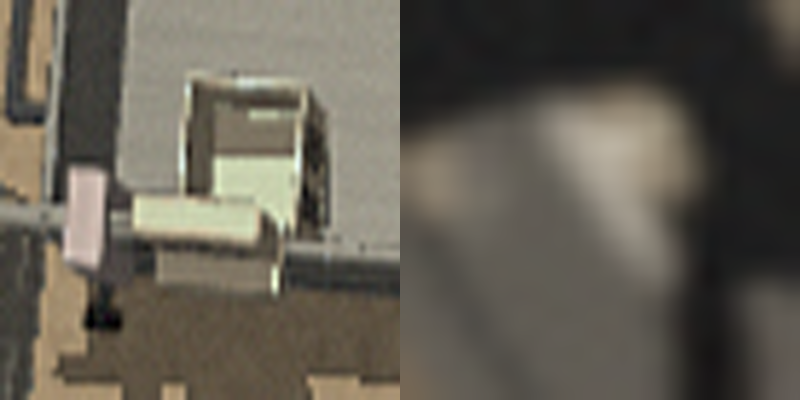

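The basket hangs inside the bath, square to the wall, with its edge against the screw at top crop (130,215). The tab top is at the expected height of about 0.153 m.

```bash
python3 -c "
from station import env
print(env.job_done())"
```

```text
the job is handed in; nothing more can be done
None
```

The basket is hooked fully home on the near wall and was slid along until it bore on the set screw with about 6 N, then left hanging there; the job is handed in at about 26 s, with no verdict shown.

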